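# Sort the empty tins for refill

### The job

Of the three look-alike shut tins on the worktop some are full and some are empty: lift them to feel their weight, stand the empty ones upright in the wooden refill tray, and see that what is full ends up standing where it stood. To call for the refill, also slide the yellow reorder card flat along the worktop, without picking it up, until it lies close in front of the middle of the tray's long near side. Tip no tin over and leave everything else alone.

Things in the scene. Friction and masses are not known exactly. Their poses are not given: they have to be found in the camera images.
- tin_a_mid (a point): one of three look-alike shut tins (green body, paper label band, brass lid): an upright cylinder 80 mm high, body 58 mm in diameter, lid 60 mm (top 13 mm), no loose lid. A full one weighs 250 to 350 g, an empty one about 60 g; looks do not tell which this is. The point is its centre, 40 mm above its underside; z is its axis
- tin_b_mid (a point): one of three look-alike shut tins (green body, paper label band, brass lid): an upright cylinder 80 mm high, body 58 mm in diameter, lid 60 mm (top 13 mm), no loose lid. A full one weighs 250 to 350 g, an empty one about 60 g; looks do not tell which this is. The point is its centre, 40 mm above its underside; z is its axis
- tin_c_mid (a point): one of three look-alike shut tins (green body, paper label band, brass lid): an upright cylinder 80 mm high, body 58 mm in diameter, lid 60 mm (top 13 mm), no loose lid. A full one weighs 250 to 350 g, an empty one about 60 g; looks do not tell which this is. The point is its centre, 40 mm above its underside; z is its axis
- tray: shallow open wooden tray with a cork floor, fixed to the worktop, 140 mm (its x) by 240 mm (its y, the long way), 20 mm high, walls 8 mm, inner floor 5 mm above the worktop. Origin: centre of its underside, on the worktop; its -x side is the long near side that faces the robot. Two tins fit side by side along its y, 100 mm apart
- card_top (a point): yellow flat rigid card with a red stripe and a white field, 70 mm (its x) by 110 mm (its y), 4 mm thick, 60 g, lying loose on the worktop. The point is the centre of its top face. It slides when a closed gripper presses on its top with some 5 to 25 N and moves sideways; clear of the tray, whose corner would stop it
- date_tape: bystander, loose: roll of tan tape lying flat, about 104 mm across, 25 mm high. Origin: centre of its underside
- milk_jug: bystander, loose: small steel milk jug, 101x69x92 mm. Origin: centre of its underside
- shaker: bystander, loose: small glass shaker with a domed steel top, 44 mm wide, 90 mm high. Origin: centre of its underside
- cinnamon: bystander, loose: spice jar with a dark cap, 44 mm wide, 105 mm high. Origin: centre of its underside
Things that resemble listed ones, but are neither listed nor needed, are in the scene too. Leave any blue or turquoise look-alike of the part that bears tin_b_mid alone.

How it is judged:
By the outcome, as a careful person would: the job done as asked, in the order asked, and still so for the second after the job is handed in, with the robot touching nothing.
It also fails if it takes over 72 s, if anything falls off the work surface, if the arm or the gripper's body presses on something with over 40 N, if the wrist force passes 120 N, or if a joint passes its speed limit or range.

### The arm

A 6-joint arm with a two-finger parallel gripper is mounted at the origin on a cart in front of the work surface, level with it; the furniture and walls round the work are solid. World frame = base frame: x ahead of the robot, y to its left, z up, the work surface at z = 0. Lengths are in m, angles in degrees, forces in N, time in s.
With the tool pointing down it reaches from about 0.4 to 0.825 m from the base axis. Payload 7 kg.
Tool frame: the origin (TCP) lies between the finger pads; the fingertips stand 25 mm ahead of it and the grasp point (between the pads) lies 6 mm ahead of it; z points along the fingers, y is the line along which they close (so a half turn about z gives the same grasp; the last joint's range is limited). The gripper opens to 88 mm and grips with 3 to 60 N. Pads are 19 mm wide; open, the fingers measure 130 mm over their backs; the gripper's body (78 mm by 193 mm) begins 47 mm behind the grasp point.
Start: joints at [92.137, 20.546, 0.682, 0, -70.136, -16.507], TCP at [0.168, 0.654, 0.252] pointing down, gripper open.
Joint ranges: [-176.03, 176.03], [-82.01, 121.73], [-58.28, 71.71], [-173.87, 95.51], [-174.79, -0.11], [-173.66, 173.66]. Speed limits (degrees/s): [136.94, 136.94, 172.46, 180, 180, 180].

### API

Orientations are given as [roll, pitch, yaw] about the fixed x, y, z axes, in that order (R = Rz(yaw) Ry(pitch) Rx(roll)).
In Python, from plant import r gives the robot as it stands.
- The arm moves only by the shell command python3 -m crank 'ROWS' [FORCE]. ROWS is JSON, a list of rows, each a list of 3 entries, a list of its own where there are three numbers: the turn, a rotation vector about the tool's x, y, z in degrees, then the shift along the tool's x, y, z in cm, then the closure, from -1 (fully open) to 1 (shut). In form: [[[wx, wy, wz], [dx, dy, dz], fingers], ...]. A call has 1 to 8 rows; each row shifts and turns the commanded pose from where the row before left it, along the tool's axes as they then stand; what a row does not reach is not made up. A row lasts 1/10 s, in which the tool goes at most 50 mm and 8.59 degrees, less where a joint would pass 70% of its speed; a pose out of reach is approached as far as the arm can. A call with a gripper value outside its range is refused whole. The fingers move at their own pace and stop on an object; FORCE is the grip in N (left out, the last holds). Time passes only in rows, so rows that do not move let the fingers close. It gives the time, the measured TCP pose, the force, the opening and the grip force at its end, in the units of the state.
- r.get_state(): the state, without advancing time (a new reading comes with each control period).
- r.capture(name): name is "side" or "top"; returns a dict with "color" (420x560x3 uint8, red, green, blue), "range_z" (420x560 float32, m along the optical axis (not along the pixel's ray), 0 where there is no reading), "intrinsics" (3x3 intrinsics, pixels), "world_from_camera" (4x4, takes a point from camera to world coordinates). Camera axes: x right, y down, z forward; pixel columns grow to the right and rows downward; lengths in m; the calibration is good to about 2 mm. A picture is of the moment at which its call begins.
- r.close_job(): hands the job in; it is judged then, once.
The state is a dict: "time_s": time; "joints": joint angles; "qd": joint speeds; "joint_torque": joint torques, N m; "tcp_pos": TCP position; "eef_rot": TCP orientation; "contact_force": force on the tool from outside, world axes, zero at the start; "moment": the same for the moment, N m; "gripper_width": finger opening in m; "gripper_force": force on a finger pad.
Only numpy, scipy, OpenCV 4.12 (cv2) and the standard library are available. Lean on these libraries where they do the work, as an engineer would, in place of code of your own. Each camera call takes 0.05 s, during which the arm holds its last target. There are 200 camera calls.

## Working session

There is one attempt and no reset: what is moved stays moved. The work goes in short steps, Python scripts to look and compute and a shell command to move; the robot and the scene stay as the last step left them, time stands still between calls to the robot, and variables do not carry over. Pictures are saved under pics/ and viewed, at most 10 in all, crops included, and the job is handed in when it is done.

```bash
ls; mkdir -p pics
python3 - <<'E'
from plant import r
import cv2,numpy as np
for n in("top","side"):
    c=r.capture(n); np.savez(f"pics/{n}0.npz",**c); cv2.imwrite(f"pics/{n}0.png",c["color"][:,:,::-1])
    print(c["intrinsics"],c["world_from_camera"].round(3))
s=r.get_state();print(s)
E
```

```text
pics
[[482.65263532   0.         285.274869  ]
 [  0.         482.65263532 210.18847616]
 [  0.           0.           1.        ]] [[-0.026 -0.992  0.123  0.44 ]
 [-0.999  0.028  0.021 -0.025]
 [-0.024 -0.123 -0.992  1.13 ]
 [ 0.     0.     0.     1.   ]]
[[497.63421787   0.         276.64575749]
 [  0.         497.63421787 213.50727688]
 [  0.           0.           1.        ]] [[ 1.    -0.014  0.004  0.568]
 [-0.012 -0.542  0.84  -1.053]
 [-0.01  -0.84  -0.542  0.73 ]
 [ 0.     0.     0.     1.   ]]
{'time_s': 0.1, 'joints': array([ 9.21353340e+01,  2.05873750e+01,  6.37378668e-01, -1.60712666e-02,
       -7.01350477e+01, -1.65082894e+01]), 'qd': array([ 0.00196777, -0.18483551,  0.06859972,  0.12533798,  0.0409552 ,
       -0.12467726]), 'joint_torque': array([-1.84630233e-03, -5.84167850e+01,  2.93751276e+01,  7.01544240e+00,
        1.02132914e-02, -5.56771636e-05]), 'tcp_pos': array([0.16747468, 0.65347506, 0.25070859]), 'eef_rot': array([ 1.79914168e+02, -9.68169524e-03, -1.43784204e+01]), 'contact_force': array([ 0.22646347, -0.18839026, -0.09739501]), 'moment': array([ 0.03267941, -0.00366663, -0.00761813]), 'gripper_force': 0.0, 'gripper_width': 0.08795368159332125}
```

View pics/top0.png

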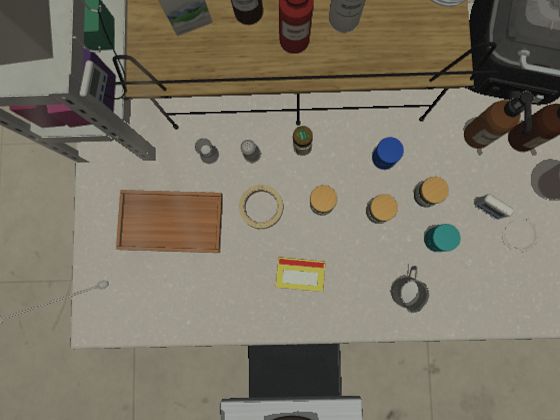

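View pics/side0.png

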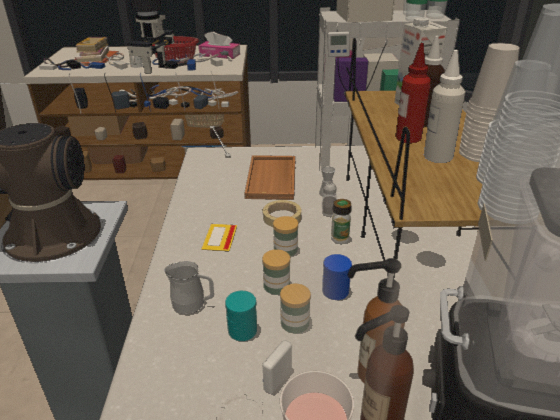

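The top view shows three brass-lidded tins at (323,199), (383,208) and (433,191). The blue (388,153) and turquoise (443,238) tins are look-alikes to leave alone. The tray is at (170,221), the card at (301,274), the tape at (261,206) and the jug at (409,292). The side view shows green bodies and paper labels on the three tins. I'll measure these now, and enlarge one crop to confirm.

```bash
cat > h.py <<'E'
import cv2,numpy as np
def cloud(c):
    K=c["intrinsics"];T=c["world_from_camera"];z=c["range_z"]
    v,u=np.mgrid[:z.shape[0],:z.shape[1]]
    P=np.stack([(u-K[0,2])/K[0,0]*z,(v-K[1,2])/K[1,1]*z,z],-1)@T[:3,:3].T+T[:3,3]
    P[z==0]=np.nan
    return P
def box(P,m,zlo,zhi,pts):
    u0,v0,u1,v1=pts; s=np.zeros(m.shape,bool); s[v0:v1,u0:u1]=1
    q=P[s&m&(P[...,2]>zlo)&(P[...,2]<zhi)]; return q
def fit(q):
    (cx,cy),wh,a=cv2.minAreaRect((q[:,:2]*1000).astype(np.float32))
    return np.round([cx,cy,*wh,a,np.median(q[:,2])*1000,len(q)],1)
E
python3 - <<'E'
from h import *
c=np.load("pics/top0.npz");P=cloud(c);A=np.ones(P.shape[:2],bool)
hsv=cv2.cvtColor(c["color"],cv2.COLOR_RGB2HSV)
for n,b,lo,hi in [("L",(300,175,348,225),.07,.09),("M",(358,185,408,230),.07,.09),("R",(412,170,455,212),.07,.09),("tray rim",(105,180,232,262),.014,.03),("tape",(232,175,292,235),.012,.04),("jug",(380,255,440,320),.02,.12),("blue",(365,130,412,175),.06,.12),("teal",(420,218,468,258),.06,.12),("cinn",(285,118,320,160),.05,.13),("shk",(235,130,262,165),.05,.12),("shk2",(190,130,220,165),.05,.12),("white",(475,185,520,222),.01,.1)]:
    print(n,fit(box(P,A,lo,hi,b)))
m=(hsv[...,1]>110)
print("card",fit(box(P,m,-.01,.02,(260,250,340,300))))
print("shelf",[P[v,300].round(3) for v in (60,85,90,96,110)], "legs",P[126,176].round(3),P[120,422].round(3),"table edge",P[340,180].round(3),P[200,84].round(3))
s=np.load("pics/side0.npz")["color"];cv2.imwrite("pics/crop.png",cv2.resize(s[200:350,150:370,::-1],None,fx=3.5,fy=3.5))
E
```

```text
L [593.7 -86.8  57.2  57.5  88.2  80.2 577. ]
M [ 570.8 -218.1   58.3   58.2   44.3   80.2  594. ]
R [ 606.2 -330.9   58.8   57.8   86.    80.6  594. ]
tray rim [ 561.3  270.2  241.5  140.1   86.6   19.3 1123. ]
tape [588.5  55.2 100.  101.1  89.1  24.2 727. ]
jug [ 390.  -268.5   83.6   68.2   24.9   66.1  642. ]
blue [ 698.3 -238.9   58.2   58.1   23.7   80.4  594. ]
teal [ 501.8 -349.9   58.8   58.7   16.    80.5  640. ]
cinn [746.2 -49.2  44.   76.1  78.4 104.6 429. ]
shk [714.5  75.4  35.   34.7  86.7  83.1 244. ]
shk2 [721.7 177.9  37.   37.4  84.1  66.7 154. ]
white [ 569.4 -469.9   68.3   24.2   55.2   66.6  559. ]
card [431.3 -31.9 109.2  68.7  83.2   4.3 920. ]
shelf [array([ 0.83 , -0.042,  0.266]), array([ 0.782, -0.041,  0.265]), array([ 0.773, -0.04 ,  0.265]), array([ 0.858, -0.044,  0.003]), array([ 0.789, -0.042,  0.103])] legs [0.788 0.253 0.019] [ 0.784 -0.331  0.017] table edge [ 0.287  0.249 -0.003] [ 0.619  0.48  -0.002]
```

View pics/crop.png

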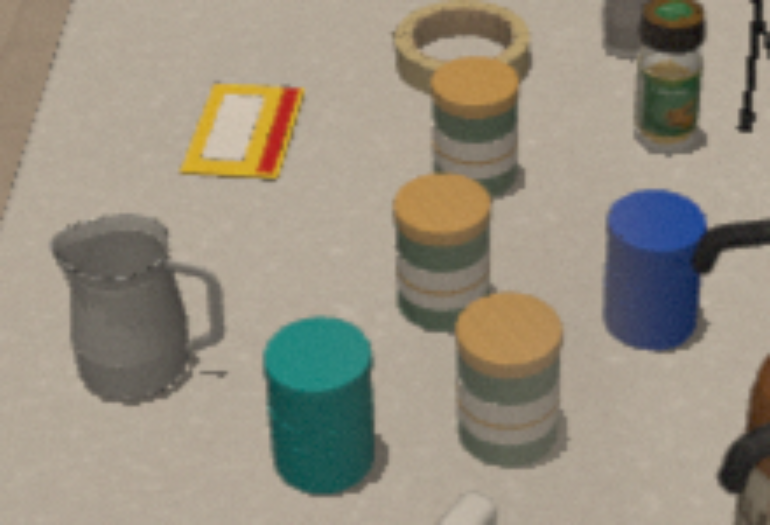

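The crop confirms the three green-bodied, paper-labelled, brass-lidded tins: L (0.594,-0.087), M (0.571,-0.218) and R (0.606,-0.331). Lid tops measure 80 mm as expected. I'll turn to yaw -90 so the fingers close along world x, then go above L.

```bash
python3 -m crank '[[[0,0,8.4],[0,0,0],-1],[[0,0,8.4],[0,0,0],-1],[[0,0,8.4],[0,0,0],-1],[[0,0,8.4],[0,0,0],-1],[[0,0,8.4],[0,0,0],-1],[[0,0,8.4],[0,0,0],-1],[[0,0,8.4],[0,0,0],-1],[[0,0,8.4],[0,0,0],-1]]' 
python3 -m crank '[[[0,0,8.4],[0,0,0],-1],[[0,0,0],[4.1,-2.4,0],-1],[[0,0,0],[4.1,-2.4,0],-1],[[0,0,0],[4.1,-2.4,0],-1],[[0,0,0],[4.1,-2.4,0],-1]]'
```

```text
time_s: 0.9
tcp_pos: [0.1675, 0.6536, 0.251]
eef_rot: [180.0, -0.1, -81.9]
contact_force: [0.1, -0.8, -0.5]
gripper_width: 0.0875
gripper_force: 0.0
time_s: 1.4
tcp_pos: [0.2641, 0.488, 0.2511]
eef_rot: [180.0, -0.0, -89.9]
contact_force: [0.5, 0.3, 0.2]
gripper_width: 0.0875
gripper_force: 0.0
```

```bash
python3 -m crank '[[[0,0,0],[4.1,-2.4,0],-1],[[0,0,0],[4.1,-2.4,0],-1],[[0,0,0],[4.1,-2.4,0],-1],[[0,0,0],[4.1,-2.4,0],-1],[[0,0,0],[4.1,-2.4,0],-1],[[0,0,0],[4.1,-2.4,0],-1],[[0,0,0],[4.1,-2.4,0],-1]]'
python3 -m crank '[[[0,0,0],[4.1,-2.4,0],-1],[[0,0,0],[4.1,-2.4,0],-1],[[0,0,0],[4.1,-2.4,1],-1],[[0,0,0],[4.1,-2.3,1.5],-1],[[0,0,0],[4.1,-2.2,2],-1],[[0,0,0],[4.1,-2.2,2],-1],[[0,0,0],[4.1,-2.1,2],-1],[[0,0,0],[0,0,2],-1]]'
```

```text
time_s: 2.1
tcp_pos: [0.4322, 0.2011, 0.2516]
eef_rot: [-180.0, 0.0, -89.9]
contact_force: [1.3, 0.5, -0.0]
gripper_width: 0.0875
gripper_force: 0.0
time_s: 2.9
tcp_pos: [0.5926, -0.0871, 0.1454]
eef_rot: [180.0, -0.1, -90.2]
contact_force: [0.1, 0.9, -1.4]
gripper_width: 0.0877
gripper_force: 0.0
```

```bash
python3 -m crank '[[[0,0,0],[0,-0.1,3],-1],[[0,0,0],[0,0,3],-1],[[0,0,0],[0,0,2],-1],[[0,0,0],[0,0,1.1],-1],[[0,0,0],[0,0,0],-1],[[0,0,0],[0,0,0],1],[[0,0,0],[0,0,0],1],[[0,0,0],[0,0,0],1]]' 25
python3 -m crank '[[[0,0,0],[0,0,0],1],[[0,0,0],[0,0,0],1]]'
```

```text
time_s: 3.7
tcp_pos: [0.593, -0.0825, 0.0574]
eef_rot: [-179.9, 0.0, -90.0]
contact_force: [0.6, 0.1, -0.1]
gripper_width: 0.0692
gripper_force: 0.0
time_s: 3.9
tcp_pos: [0.5932, -0.0826, 0.0571]
eef_rot: [-179.9, 0.0, -90.0]
contact_force: [1.5, 0.6, 3.4]
gripper_width: 0.0594
gripper_force: 25.0
```

```bash
python3 -m crank '[[[0,0,0],[0,0,-1],1],[[0,0,0],[0,0,-2],1],[[0,0,0],[0,0,-1],1],[[0,0,0],[0,0,0],1],[[0,0,0],[0,0,0],1],[[0,0,0],[0,0,0],1]]'
python3 -m crank '[[[0,0,0],[0,0,0],1],[[0,0,0],[0,0,0],1]]'
```

```text
time_s: 4.5
tcp_pos: [0.5916, -0.0827, 0.0953]
eef_rot: [179.9, 0.0, -90.0]
contact_force: [-0.3, -0.4, -3.6]
gripper_width: 0.0593
gripper_force: 25.0
time_s: 4.7
tcp_pos: [0.5919, -0.0827, 0.0955]
eef_rot: [179.9, -0.0, -90.0]
contact_force: [-1.3, 0.3, -2.4]
gripper_width: 0.0593
gripper_force: 25.0
```

```bash
for i in 1 2 3 4 5; do python3 -m crank '[[[0,0,0],[0,0,0],1]]' | grep contact; done
```

```text
contact_force: [-0.2, 0.3, -2.1]
contact_force: [0.7, 0.9, -2.4]
contact_force: [0.6, 0.5, -2.5]
contact_force: [0.9, -0.2, -2.2]
contact_force: [-0.1, 0.4, -2.9]
```

Tin L weighs about 250 g, so it is full. Putting it back where it stood.

```bash
python3 -m crank '[[[0,0,0],[0,-0.1,2],1],[[0,0,0],[0,0,1],1],[[0,0,0],[0,0,0.6],1],[[0,0,0],[0,0,0.2],1],[[0,0,0],[0,0,0],1],[[0,0,0],[0,0,0],1]]'
```

```text
time_s: 5.8
tcp_pos: [0.5936, -0.0827, 0.0587]
eef_rot: [-180.0, 0.0, -90.0]
contact_force: [0.6, -0.7, -2.8]
gripper_width: 0.0594
gripper_force: 25.0
```

```bash
python3 -m crank '[[[0,0,0],[0,0,0.1],1],[[0,0,0],[0,0,0.1],1],[[0,0,0],[0,0,0],1],[[0,0,0],[0,0,0],1]]'
```

```text
time_s: 6.2
tcp_pos: [0.5938, -0.0827, 0.057]
eef_rot: [-179.9, -0.0, -89.9]
contact_force: [-1.8, 0.7, 6.0]
gripper_width: 0.0592
gripper_force: 24.9
```

```bash
python3 -m crank '[[[0,0,0],[0,0,0],-1],[[0,0,0],[0,0,0],-1],[[0,0,0],[0,0,0],-1],[[0,0,0],[0,0,-2],-1],[[0,0,0],[0,0,-3],-1],[[0,0,0],[0,0,-3],-1],[[0,0,0],[0,0,-1],-1]]'
python3 -m crank '[[[0,0,0],[4,0.8,0],-1],[[0,0,0],[4,0.8,0],-1],[[0,0,0],[4,0.7,0],-1],[[0,0,0],[1.5,0,0],-1],[[0,0,0],[0,0,0],-1]]'
```

```text
time_s: 6.9
tcp_pos: [0.5949, -0.0827, 0.1493]
eef_rot: [-179.7, 0.0, -89.9]
contact_force: [0.3, 0.0, -0.4]
gripper_width: 0.0877
gripper_force: 0.0
time_s: 7.4
tcp_pos: [0.5698, -0.2196, 0.1455]
eef_rot: [180.0, 0.0, -90.1]
contact_force: [0.3, 0.8, -0.3]
gripper_width: 0.0875
gripper_force: 0.0
```

Lower over M by 8.8 cm, close and lift.

```bash
python3 -m crank '[[[0,0,0],[0,0,3],-1],[[0,0,0],[0,0,3],-1],[[0,0,0],[0,0,2],-1],[[0,0,0],[0,0,0.8],-1],[[0,0,0],[0,0,0],-1],[[0,0,0],[0,0,0],1],[[0,0,0],[0,0,0],1],[[0,0,0],[0,0,0],1]]' 25
python3 -m crank '[[[0,0,0],[0,0,0],1],[[0,0,0],[0,0,0],1]]'
python3 -m crank '[[[0,0,0],[0,0,-1],1],[[0,0,0],[0,0,-2],1],[[0,0,0],[0,0,-1],1],[[0,0,0],[0,0,0],1],[[0,0,0],[0,0,0],1],[[0,0,0],[0,0,0],1]]'
for i in 1 2 3 4 5; do python3 -m crank '[[[0,0,0],[0,0,0],1]]' | grep contact; done
```

```text
time_s: 8.2
tcp_pos: [0.5711, -0.2177, 0.0594]
eef_rot: [-179.9, -0.0, -90.0]
contact_force: [-1.1, -0.6, 0.5]
gripper_width: 0.0692
gripper_force: 0.0
time_s: 8.4
tcp_pos: [0.5708, -0.2178, 0.0589]
eef_rot: [-179.9, -0.0, -90.0]
contact_force: [-0.6, 1.6, 3.3]
gripper_width: 0.0593
gripper_force: 25.0
time_s: 9.0
tcp_pos: [0.5698, -0.2176, 0.0974]
eef_rot: [179.9, 0.0, -90.0]
contact_force: [-1.1, 1.0, -0.8]
gripper_width: 0.059
gripper_force: 25.0
contact_force: [0.4, 0.1, -1.4]
contact_force: [0.6, -0.2, -0.3]
contact_force: [-0.3, 0.1, -0.9]
contact_force: [0.6, 0.9, -0.7]
contact_force: [0.7, 0.5, -0.6]
```

Tin M is about 70 g, so it is empty. It goes to the far spot in the tray (0.564, 0.320), with the underside at z ≥ 0.14 on the way.

```bash
python3 -m crank '[[[0,0,0],[0,0,-3],1],[[0,0,0],[0,0,-4],1],[[0,0,0],[-2,0,-3.5],1],[[0,0,0],[-4,0,0],1],[[0,0,0],[-4.5,0,0],1],[[0,0,0],[-4.5,0,0],1],[[0,0,0],[-4.5,0,0],1],[[0,0,0],[-4.5,0,0],1]]'
python3 -m crank '[[[0,0,0],[-4.5,0.1,0],1],[[0,0,0],[-4.5,0.1,0],1],[[0,0,0],[-4.5,0.1,0],1],[[0,0,0],[-4.5,0.1,0],1],[[0,0,0],[-4.5,0.1,0],1],[[0,0,0],[-4.3,0.1,0],1],[[0,0,0],[-3,0,0],1],[[0,0,0],[0,0,0],1]]'
python3 -m crank '[[[0,0,0],[0,0,0],1],[[0,0,0],[0,0,0],1]]'
```

```text
time_s: 10.3
tcp_pos: [0.5699, 0.0241, 0.2035]
eef_rot: [-180.0, 0.0, -90.0]
contact_force: [1.3, -0.2, -0.3]
gripper_width: 0.0593
gripper_force: 25.0
time_s: 11.1
tcp_pos: [0.5638, 0.324, 0.2026]
eef_rot: [-180.0, 0.0, -89.8]
contact_force: [-0.4, -0.4, 0.1]
gripper_width: 0.0592
gripper_force: 25.0
time_s: 11.3
tcp_pos: [0.5639, 0.3196, 0.2031]
eef_rot: [180.0, -0.0, -90.0]
contact_force: [0.2, 0.4, -0.4]
gripper_width: 0.0595
gripper_force: 25.0
```

```bash
python3 -m crank '[[[0,0,0],[0,0,3.5],1],[[0,0,0],[0,0,4],1],[[0,0,0],[0,0,3],1],[[0,0,0],[0,0,2],1],[[0,0,0],[0,0,1],1],[[0,0,0],[0,0,0],1],[[0,0,0],[0,0,0.2],1],[[0,0,0],[0,0,0],1]]'
python3 -m crank '[[[0,0,0],[0,0,0.1],1],[[0,0,0],[0,0,0],1]]'
```

```text
time_s: 12.1
tcp_pos: [0.5645, 0.3203, 0.0669]
eef_rot: [-179.9, 0.1, -90.0]
contact_force: [-0.2, -0.1, -1.2]
gripper_width: 0.0593
gripper_force: 25.0
time_s: 12.3
tcp_pos: [0.5645, 0.3206, 0.066]
eef_rot: [-179.9, 0.1, -90.0]
contact_force: [0.7, 0.6, 2.9]
gripper_width: 0.0592
gripper_force: 25.0
```

```bash
python3 -m crank '[[[0,0,0],[0,0,0],-1],[[0,0,0],[0,0,0],-1],[[0,0,0],[0,0,0],-1],[[0,0,0],[0,0,-2],-1],[[0,0,0],[0,0,-4],-1],[[0,0,0],[0,0,-4],-1],[[0,0,0],[2,0,0],-1],[[0,0,0],[4,0,0],-1]]'
python3 -m crank '[[[0,0,0],[4.5,-0.4,0],-1],[[0,0,0],[4.5,-0.4,0],-1],[[0,0,0],[4.5,-0.4,0],-1],[[0,0,0],[4.5,-0.4,0],-1],[[0,0,0],[4.5,-0.4,0],-1],[[0,0,0],[4.5,-0.4,0],-1],[[0,0,0],[4.5,-0.4,0],-1],[[0,0,0],[4.5,-0.4,0],-1]]'
python3 -m crank '[[[0,0,0],[4.5,-0.5,0],-1],[[0,0,0],[4.5,-0.5,0],-1],[[0,0,0],[4.5,0,0],-1],[[0,0,0],[4.5,0,0],-1],[[0,0,0],[4,0,0],-1],[[0,0,0],[1.2,0,0],-1],[[0,0,0],[0,0,0],-1],[[0,0,0],[0,0,0],-1]]'
```

```text
time_s: 13.1
tcp_pos: [0.5648, 0.262, 0.1665]
eef_rot: [-179.8, 0.1, -89.8]
contact_force: [0.5, -1.9, -0.4]
gripper_width: 0.0876
gripper_force: 0.0
time_s: 13.9
tcp_pos: [0.5961, -0.1016, 0.1652]
eef_rot: [-180.0, 0.0, -90.0]
contact_force: [0.5, 0.3, 0.1]
gripper_width: 0.0877
gripper_force: 0.0
time_s: 14.7
tcp_pos: [0.6061, -0.3313, 0.1647]
eef_rot: [180.0, 0.0, -90.0]
contact_force: [0.4, 1.0, -0.2]
gripper_width: 0.0881
gripper_force: 0.0
```

On target over R. Lowering 10.7 cm, closing and lifting.

```bash
python3 -m crank '[[[0,0,0],[0,0,3],-1],[[0,0,0],[0,0,4],-1],[[0,0,0],[0,0,2.5],-1],[[0,0,0],[0,0,1.2],-1],[[0,0,0],[0,0,0],-1],[[0,0,0],[0,0,0],1],[[0,0,0],[0,0,0],1],[[0,0,0],[0,0,0],1]]' 25
python3 -m crank '[[[0,0,0],[0,0,0],1],[[0,0,0],[0,0,0],1]]'
python3 -m crank '[[[0,0,0],[0,0,-1],1],[[0,0,0],[0,0,-2],1],[[0,0,0],[0,0,-1],1],[[0,0,0],[0,0,0],1],[[0,0,0],[0,0,0],1],[[0,0,0],[0,0,0],1]]'
for i in 1 2 3 4 5; do python3 -m crank '[[[0,0,0],[0,0,0],1]]' | grep contact; done
```

```text
time_s: 15.5
tcp_pos: [0.6073, -0.3319, 0.0599]
eef_rot: [-179.9, -0.0, -90.0]
contact_force: [-0.0, -0.0, -0.2]
gripper_width: 0.0692
gripper_force: 0.0
time_s: 15.7
tcp_pos: [0.6068, -0.3319, 0.0592]
eef_rot: [-179.9, -0.0, -90.0]
contact_force: [-0.7, -0.3, 3.7]
gripper_width: 0.0592
gripper_force: 25.0
time_s: 16.3
tcp_pos: [0.6058, -0.3315, 0.0973]
eef_rot: [179.9, 0.0, -90.0]
contact_force: [-0.3, -0.4, -1.3]
gripper_width: 0.0592
gripper_force: 25.0
contact_force: [0.2, 0.2, -0.1]
contact_force: [-0.5, -0.4, -1.5]
contact_force: [-0.1, -0.1, -0.2]
contact_force: [0.4, -0.7, -0.9]
contact_force: [-0.2, 0.6, -0.5]
```

Tin R is also empty, at about 60 g. It goes to the near spot (0.558, 0.220).

```bash
python3 -m crank '[[[0,0,0],[0,0,-3],1],[[0,0,0],[0,0,-4],1],[[0,0,0],[-2,0,-3.5],1],[[0,0,0],[-4,0.4,0],1],[[0,0,0],[-4.5,0.4,0],1],[[0,0,0],[-4.5,0.4,0],1],[[0,0,0],[-4.5,0.4,0],1],[[0,0,0],[-4.5,0.4,0],1]]'
python3 -m crank '[[[0,0,0],[-4.5,0.4,0],1],[[0,0,0],[-4.5,0.4,0],1],[[0,0,0],[-4.5,0.4,0],1],[[0,0,0],[-4.5,0.4,0],1],[[0,0,0],[-4.5,0.4,0],1],[[0,0,0],[-4.6,0.4,0],1],[[0,0,0],[-3,0.3,0],1],[[0,0,0],[-1,0,0],1]]'
python3 -m crank '[[[0,0,0],[0,0,0],1],[[0,0,0],[0,0,0],1],[[0,0,0],[0,0,0],1]]'
```

```text
time_s: 17.6
tcp_pos: [0.5858, -0.0901, 0.2034]
eef_rot: [-180.0, 0.0, -90.0]
contact_force: [1.5, 0.4, 0.4]
gripper_width: 0.0595
gripper_force: 25.0
time_s: 18.4
tcp_pos: [0.5587, 0.2223, 0.2032]
eef_rot: [-180.0, 0.0, -89.8]
contact_force: [-0.3, -0.0, 0.6]
gripper_width: 0.0593
gripper_force: 25.0
time_s: 18.7
tcp_pos: [0.5592, 0.2182, 0.2032]
eef_rot: [180.0, -0.0, -90.0]
contact_force: [-0.4, 0.3, 0.0]
gripper_width: 0.0596
gripper_force: 25.0
```

```bash
python3 -m crank '[[[0,0,0],[0,0,3.5],1],[[0,0,0],[0,0,4],1],[[0,0,0],[0,0,3],1],[[0,0,0],[0,0,2],1],[[0,0,0],[0,0,1],1],[[0,0,0],[0,0,0],1],[[0,0,0],[0,0,0.2],1],[[0,0,0],[0,0,0],1]]'
python3 -m crank '[[[0,0,0],[0,0,0.1],1],[[0,0,0],[0,0,0],1]]'
```

```text
time_s: 19.5
tcp_pos: [0.5596, 0.2192, 0.0668]
eef_rot: [-179.9, 0.0, -90.0]
contact_force: [-0.1, 0.7, -0.8]
gripper_width: 0.0595
gripper_force: 25.0
time_s: 19.7
tcp_pos: [0.5596, 0.2196, 0.0659]
eef_rot: [-179.9, 0.0, -90.0]
contact_force: [-0.8, -0.8, 3.2]
gripper_width: 0.0591
gripper_force: 25.0
```

```bash
python3 -m crank '[[[0,0,0],[0,0,0],-1],[[0,0,0],[0,0,0],-1],[[0,0,0],[0,0,0],-1],[[0,0,0],[0,0,-2],-1],[[0,0,0],[0,0,-4],-1],[[0,0,0],[0,0,-4],-1],[[0,0,0],[0,0,-2],1],[[0,0,0],[2,1,0],1]]'
python3 -m crank '[[[0,0,0],[4.2,2.1,0],1],[[0,0,0],[4.2,2.1,0],1],[[0,0,0],[4.2,2.1,0],1],[[0,0,0],[4.2,2.1,0],1],[[0,0,0],[4.2,2.1,0],1],[[0,0,0],[2.2,1.3,0],1],[[0,0,0],[0,0,0],1],[[0,0,0],[0,0,0],1]]'
python3 - <<'E'
from plant import r
from h import *
s=r.get_state();print(s["joints"].round(1),s["gripper_width"])
c=r.capture("side");cv2.imwrite("pics/side1.png",c["color"][:,:,::-1])
E
```

```text
time_s: 20.5
tcp_pos: [0.5516, 0.2015, 0.1888]
eef_rot: [-179.7, 0.2, -89.9]
contact_force: [0.3, -1.5, -0.6]
gripper_width: 0.077
gripper_force: 0.0
time_s: 21.3
tcp_pos: [0.4313, -0.0331, 0.1855]
eef_rot: [-179.9, 0.0, -90.0]
contact_force: [0.6, -0.3, 0.5]
gripper_width: 0.0129
gripper_force: 0.0
[ 21.9   0.4 -33.9   0.  -55.5 -22. ] 0.01289549283319942
```

View pics/side1.png

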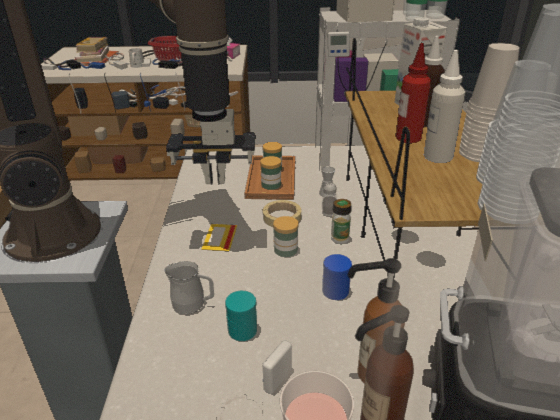

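The side view shows both empty tins upright in the tray (271,150 and 271,175), L standing at (286,237) and the gripper above the card. I'll turn to yaw 0 so the long body clears the tins, then lower onto the card.

```bash
python3 -m crank '[[[0,0,-8.2],[0,0,0],1],[[0,0,-8.2],[0,0,0],1],[[0,0,-8.2],[0,0,0],1],[[0,0,-8.2],[0,0,0],1],[[0,0,-8.2],[0,0,0],1],[[0,0,-8.2],[0,0,0],1],[[0,0,-8.2],[0,0,0],1],[[0,0,-8.2],[0,0,0],1]]'
python3 -m crank '[[[0,0,-8.2],[0,0,1],1],[[0,0,-8.2],[0,0,2],1],[[0,0,-8],[0,0,3],1],[[0,0,0],[0,0,4],1],[[0,0,0],[0,0,3],1],[[0,0,0],[0,0,1],1],[[0,0,0],[0,0,0],1],[[0,0,0],[0,0,0],1]]'
```

```text
time_s: 22.15
tcp_pos: [0.4319, -0.0318, 0.185]
eef_rot: [180.0, 0.0, -24.0]
contact_force: [0.3, 0.2, 0.0]
gripper_width: 0.0002
gripper_force: 0.0
time_s: 22.95
tcp_pos: [0.4322, -0.0322, 0.0459]
eef_rot: [-180.0, -0.0, 0.1]
contact_force: [-0.4, -0.1, 1.0]
gripper_width: 0.0002
gripper_force: 0.0
```

```bash
python3 -m crank '[[[0,0,0],[0,0,1],1],[[0,0,0],[0,0,0.4],1],[[0,0,0],[0,0,0],1],[[0,0,0],[0,0,0.2],1],[[0,0,0],[0,0,0],1]]'
python3 -m crank '[[[0,0,0],[0,0,0.1],1],[[0,0,0],[0,0,0],1]]'
```

```text
time_s: 23.45
tcp_pos: [0.4314, -0.0328, 0.0293]
eef_rot: [-180.0, -0.0, 0.0]
contact_force: [-0.0, -0.3, 0.2]
gripper_width: 0.0003
gripper_force: 0.0
time_s: 23.65
tcp_pos: [0.4315, -0.0327, 0.0292]
eef_rot: [180.0, -0.0, 0.1]
contact_force: [-5.5, 1.4, 17.6]
gripper_width: 0.0002
gripper_force: 8.8
```

```bash
python3 -m crank '[[[0,0,0],[0,-0.5,-0.03],1],[[0,0,0],[0,-1,0],1],[[0,0,0],[0,-1.5,0],1],[[0,0,0],[0,-1,0],1]]'; python3 -m crank '[[[0,0,0],[0,-1,0],1],[[0,0,0],[0,-1,0],1]]'
```

```text
time_s: 24.05
tcp_pos: [0.4317, 0.0074, 0.0292]
eef_rot: [180.0, -0.1, 0.1]
contact_force: [1.1, -5.3, 9.6]
gripper_width: 0.0004
gripper_force: 5.1
time_s: 24.25
tcp_pos: [0.4315, 0.0272, 0.0292]
eef_rot: [180.0, -0.0, 0.1]
contact_force: [0.0, -6.3, 10.5]
gripper_width: 0.0003
gripper_force: 5.4
```

Run:
```python
from plant import r
from h import *
c=r.capture("top");cv2.imwrite("pics/top1.png",c["color"][:,:,::-1]);P=cloud(c)
hsv=cv2.cvtColor(c["color"],cv2.COLOR_RGB2HSV)
q=box(P,(hsv[...,1]>150),-.01,.015,(150,250,380,310));print(fit(q),q[:,:2].min(0),q[:,:2].max(0))
```

```text
[448.1 -24.3   2.3   6.9  88.4   4.9   5. ] [ 0.44458105 -0.0255526 ] [ 0.45148959 -0.02324494]
```

View pics/top1.png

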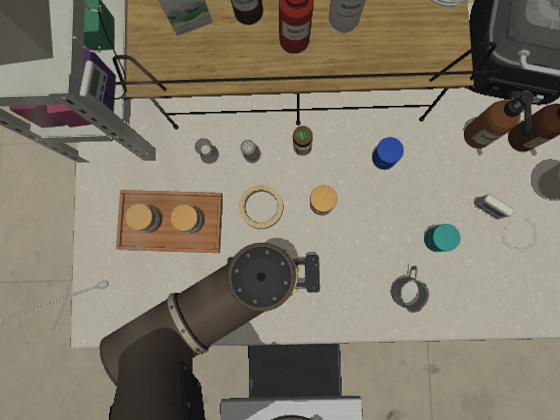

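The card's right edge (near 297,285) is now at about y=-0.026, so it moved the full 6 cm with the finger. The two tins stand in the tray at (142,217) and (186,217). Continuing the slide.

```bash
python3 -m crank '[[[0,0,0],[0,-1,0],1],[[0,0,0],[0,-1.5,0],1],[[0,0,0],[0,-1.5,0],1],[[0,0,0],[0,-1.5,0],1],[[0,0,0],[0,-1.5,0],1],[[0,0,0],[0,-1,0],1]]'; python3 -m crank '[[[0,0,0],[0,-1,0],1],[[0,0,0],[0,-1.5,0],1],[[0,0,0],[0,-1.5,0],1],[[0,0,0],[0,-1.5,0],1],[[0,0,0],[0,-1.5,0],1],[[0,0,0],[0,-1,0],1]]'
```

```text
time_s: 24.9
tcp_pos: [0.4313, 0.1073, 0.0292]
eef_rot: [180.0, -0.0, 0.1]
contact_force: [1.1, -7.0, 12.9]
gripper_width: 0.0006
gripper_force: 6.4
time_s: 25.5
tcp_pos: [0.4312, 0.1871, 0.0292]
eef_rot: [179.9, 0.0, 0.1]
contact_force: [-0.7, -8.2, 14.3]
gripper_width: 0.0
gripper_force: 6.9
```

Remaining: 8.9 cm in y, 1.5 cm in x and about 3° of yaw.

```bash
python3 -m crank '[[[0,0,0],[0,-1,-0.01],1],[[0,0,0],[0,-1.5,0],1],[[0,0,-0.7],[0,-1.5,0],1],[[0,0,-0.7],[0.3,-1.5,0],1],[[0,0,-0.7],[0.4,-1.5,0],1],[[0,0,-0.7],[0.4,-1,0],1],[[0,0,-0.7],[0.4,-0.9,0],1],[[0,0,0],[0,0,0],1]]'
```

```text
time_s: 26.3
tcp_pos: [0.4451, 0.2771, 0.0293]
eef_rot: [180.0, -0.0, 3.6]
contact_force: [-1.1, -1.7, 8.5]
gripper_width: 0.0002
gripper_force: 4.6
```

```bash
python3 -m crank '[[[0,0,0],[0,0,-1],1],[[0,0,0],[0,0,-4],1],[[0,0,0],[0,0,-4.5],1],[[0,0,0],[0,0,-4.5],1],[[0,0,0],[0,2,-2],1],[[0,0,0],[0,4.5,0],1],[[0,0,0],[0,4.5,0],1],[[0,0,0],[0,4.5,0],1]]'
python3 -m crank '[[[0,0,0],[0,4.5,0],1],[[0,0,0],[0,4.5,0],1],[[0,0,0],[0,4.5,0],1],[[0,0,0],[0,4.5,0],1],[[0,0,0],[0,4.5,0],1],[[0,0,0],[0,2,0],1],[[0,0,0],[0,0,0],1],[[0,0,0],[0,0,0],1]]'
python3 - <<'E'
from plant import r
from h import *
c=r.capture("top");cv2.imwrite("pics/top2.png",c["color"][:,:,::-1]);P=cloud(c);A=np.ones(P.shape[:2],bool)
hsv=cv2.cvtColor(c["color"],cv2.COLOR_RGB2HSV)
print("card",fit(box(P,(hsv[...,1]>110),-.01,.012,(105,253,235,310))))
for b in ((300,175,348,225),(115,195,164,245),(164,195,215,245)): print(fit(box(P,A,.07,.1,b)))
print("tape",fit(box(P,A,.012,.04,(232,175,292,235))))
E
```

```text
time_s: 27.1
tcp_pos: [0.4538, 0.1205, 0.1894]
eef_rot: [-180.0, -0.1, 3.6]
contact_force: [1.0, 0.6, -0.0]
gripper_width: 0.0
gripper_force: 0.0
time_s: 27.9
tcp_pos: [0.469, -0.123, 0.1888]
eef_rot: [-180.0, -0.0, 3.4]
contact_force: [0.1, 0.6, 0.4]
gripper_width: 0.0001
gripper_force: 0.0
card [4.465e+02 3.166e+02 6.580e+01 3.150e+01 4.000e-01 3.700e+00 2.550e+02]
[594.9 -87.3  58.3  58.2  70.7  80.2 573. ]
[564.3 318.2  59.   57.3  88.7  87.2 604. ]
[559.3 218.5  59.   57.2  89.1  87.5 594. ]
tape [593.   55.2  92.5 100.8   3.1  24.3 631. ]
```

View pics/top2.png

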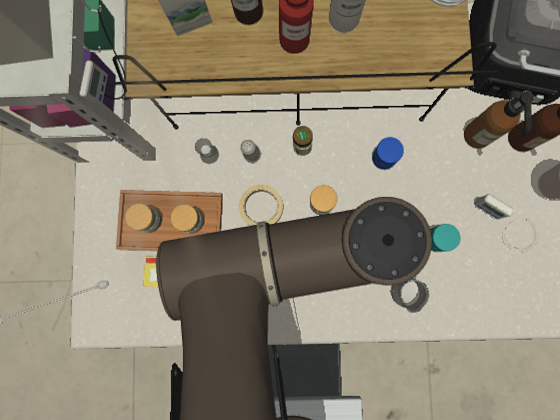

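The top view shows both tins in the tray and L in its place, with the card's left end at (150,271) in front of the tray and the rest hidden by the arm. I'll check the whole card from the side camera.

Run:
```python
from plant import r
from h import *
c=r.capture("side");cv2.imwrite("pics/side2.png",c["color"][:,:,::-1]);P=cloud(c)
hsv=cv2.cvtColor(c["color"],cv2.COLOR_RGB2HSV)
W=(P[...,0]>.39)&(P[...,0]<.488)&(P[...,1]>.19)&(P[...,1]<.36)
q=P[W&(hsv[...,1]>110)&(P[...,2]<.015)];print(fit(q))
```

```text
[478.1 332.1   5.9   0.   92.2   1.8   2. ]
```

View pics/side2.png

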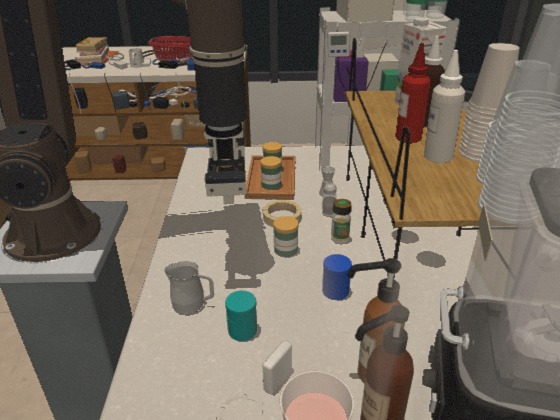

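The gripper hides the card in the side view at (225,180). Its visible far corner at (0.478, 0.332) agrees with the top-view fit: centre (0.447, 0.277), nearly square to the tray, with a gap of about 12 mm. All tins are upright and nothing else has moved, so I'm handing in.

```bash
python3 -c "
from plant import r
print(r.close_job())"
```

```text
the job is handed in; nothing more can be done
None
```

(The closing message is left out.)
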